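Spin-check a pump coupling wheel and brake it on its mark

TASK

Check that the pump's coupling wheel runs freely: flick it with the fingertips so that it spins anticlockwise seen from above, and let it coast untouched until its groove has swept past the pointer at least twice. Then, while it still turns, brake it with a fingertip so that it stops with the groove at the pointer, within 20 mm at the rim, rest the finger on it a moment until it is still, and take the hand away; after those passes it must not come to rest anywhere else, so there is one try. Nothing is picked up, and the loose things on the bench are left alone.

Things in the scene. Friction and masses are not known exactly. Their poses are not given: they have to be found in the camera images.
- wheel (a joint): Rotation (rad) of the coupling wheel on its fixed upright spindle. It has no end stops, keeps counting over full turns, starts between 0.7 and 5.4, and grows anticlockwise seen from above. The groove is exactly at the pointer at 0, 2pi, 4pi, 6pi...: the first two anticlockwise passes are at 2pi and 4pi.
- wheel_center (a point): Wheel's axis at the height of its flat upper face, 84 mm above the bench. The wheel: a bare aluminium disc, 240 mm diameter, 14 mm thick, about 1.45 kg (0.01 kg m2), with a steel hub in the centre (22 mm radius, 14 mm high). Left alone it slows gently: it loses about 10 % of its speed plus 0.03 rad/s each second (scatter 25 %), so 3 rad/s falls to 1 in about 9 s and to 0 in about 24 s.
- pin_foot (a point): Foot of the drive pin, on the wheel's upper face 65 mm from the axis, turning with the wheel. The pin is a steel peg, 16 mm diameter, standing 30 mm above the face, on the groove's line: the place to push the wheel.
- groove_end (a point): Outer end of the groove, on the wheel's rim 120 mm from the axis, at the upper face; turns with the wheel. The groove is a dark radial line, 6 mm wide, from the pin to the rim. The face beyond 75 mm radius is bare and flat: a fingertip pressed down there stops the wheel within a few hundredths of a second.
- pointer_tip (a point): Tip of the fixed pointer, a bright steel wedge just outside the rim, 126 mm from the axis (6 mm gap to the rim), its top flush with the wheel's upper face, so fingers just above the face pass over it.
- stand: The fixed grey stand, origin under its centre on the bench; base plate 190 x 160 mm; its x axis points from the wheel's axis to the pointer. The pointer's upright bracket stands 160 to 170 mm from the axis, 84 mm high.
- parts_bin: Loose green open bin, 160 x 110 x 60 mm high, origin under its centre; bystander.
- bearing_ring: Loose steel ring, 64 mm outside, 40 mm inside, 18 mm high, origin under its centre; bystander.
- hose_fitting: Loose brass hose fitting standing upright, 32 mm diameter, 52 mm high, origin under its centre; bystander.
- wrench: Loose steel wrench, 170 mm long, lying along its x axis; bystander.

How it is judged (in metres and radians):
On the way, in this order (a step that is already met when the one before it is completed fails the run):
1. the wheel spins anticlockwise, untouched, at over 1 rad/s for half a second (velocity of joint wheel above 1 rad/s and contact force between the fingers and wheel below 0.05 N), for 0.5 s.
2. still coasting untouched, its groove has swept past the pointer a second time (value of joint wheel above 12.82 rad and velocity of joint wheel above 0.1 rad/s and contact force between the fingers and wheel below 0.05 N).
3. a fingertip holds the wheel still with the groove at the pointer (contact force between the fingers and wheel above 0.3 N and horizontal distance between groove_end and pointer_tip below 0.021 m and velocity of joint wheel between -0.04 and 0.04 rad/s), for 0.2 s.
At the end, for the whole second after the job is handed in: The wheel is at rest (under 0.04 rad/s) with the end of the groove within 20 mm, measured along the rim, of the pointer (under 21 mm from its tip), and the hand is clear (horizontal distance between groove_end and pointer_tip below 0.021 m and velocity of joint wheel between -0.04 and 0.04 rad/s); the robot touches nothing.
It fails at once if after the second pass the wheel comes to rest with the groove more than 23 mm away from the pointer (value of joint wheel above 12.82 rad and horizontal distance between groove_end and pointer_tip above 0.024 m and velocity of joint wheel between -0.02 and 0.02 rad/s).
It fails at once if the parts bin is shoved or lifted (more than 15 mm) (distance of parts_bin from where it was at the start of the episode above 0.015 m).
It fails at once if the bearing ring is shoved or lifted (more than 15 mm) (distance of bearing_ring from where it was at the start of the episode above 0.015 m).
It fails at once if the hose fitting is shoved or lifted (more than 15 mm) (distance of hose_fitting from where it was at the start of the episode above 0.015 m).
It fails at once if the wrench is shoved or lifted (more than 15 mm) (distance of wrench from where it was at the start of the episode above 0.015 m).
It also fails if it takes over 64 s, if anything falls off the work surface, if the arm or the gripper's body presses on something with over 40 N, if the wrist force passes 120 N, or if a joint passes its speed limit or range.

ROBOT

A 7-joint arm with a two-finger parallel gripper is mounted at the origin on the work surface. World frame = base frame: x ahead of the robot, y to its left, z up, the work surface at z = 0. Lengths are in mm, angles in degrees, forces in N, time in s.
With the tool pointing down it reaches from about 400 to 875 mm from the base axis. Payload 6.5 kg.
Tool frame: the origin (TCP) lies at the very end of the fingers, on their centre line; the grasp point (between the pads) lies 19 mm behind it; z points along the fingers, y is the line along which they close (so a half turn about z gives the same grasp; the last joint's range is limited). The gripper opens to 88 mm and grips with 3 to 60 N. Pads are 18 mm wide; open, the fingers measure 123 mm over their backs; the gripper's body (75 mm by 187 mm) begins 45 mm behind the grasp point.
Start: joints at [-76.673, 30.733, -0.252, 88.115, 0.149, 61.152, -4.079], TCP at [191.338, 621.192, 238.716] pointing down, gripper open.
Joint ranges: [-154.64, 154.64], [-21.42, 123.67], [-72.66, 72.17], [13.99, 137.28], [-74.86, 254.86], [10.95, 109.41], [-158.01, 158.01]. Speed limits (degrees/s): [136.94, 136.94, 180, 180, 180, 180, 180].

INTERFACE

Orientations are given as a 3x3 rotation matrix whose columns are the frame's x, y, z axes.
In Python, from plant import env gives the robot as it stands.
- The arm moves only by the tool jog_arm, never from a script. Its argument "motion" is a list of rows, each a list of 3 entries, a list of its own where there are three numbers: the turn, a rotation vector about the tool's x, y, z in units of 60 degrees (1.0 is 60 degrees), then the shift along the tool's x, y, z in units of 0.025 m (1.0 is 0.025 m), then the gripper command: -1 is shut, 1 is fully open, values between are in proportion. A call has 1 to 10 rows; each row shifts and turns the commanded pose from where the row before left it, along the tool's axes as they then stand; what a row does not reach is not made up. A row lasts 1/10 s, in which the tool goes at most 50 mm and 8.59 degrees, less where a joint would pass 70% of its speed; a pose out of reach is approached as far as the arm can. A call with a number of a shift or a turn outside -1 to 1 is refused whole. A call with a gripper value outside its range is refused whole. The fingers move at their own pace and stop on an object; "squeeze" is the grip in N (left out, the last holds). Time passes only in rows, so rows that do not move let the fingers close. It gives the time, the measured TCP pose, the force, the opening and the grip force at its end, in the units of the state.
- env.get_state(): the state, without advancing time (a new reading comes with each control period).
- env.get_image(name): name is "scene" or "top" or "wrist"; returns a dict with "image" (400x640x3 uint8, blue, green, red), "fovy" (degrees; the focal length in pixels is half the picture's height over the tangent of half this angle, whatever the lens; pixels are square), "cx", "cy" (the principal point, pixels), "eye" and "rotation" of the camera in the world; the wrist camera has in their place "hand_eye" (4x4, takes a point from camera to tool coordinates, whose origin is the TCP and whose axes are the flange's). Camera axes: x right, y up, looking along -z (the intrinsics and any distortion apply to the point x, -y, -z); pixel columns grow to the right and rows downward; lengths in mm; the calibration is good to about 2 mm. A picture is of the moment at which its call begins: read the wrist's pose just before it. There is no depth.
- env.finish_job(): hands the job in; it is judged then, once.
Trained networks look in a picture, given as the dict that the camera call returned (one of the last four; its "shot" number tells which), for a name from the list of things; names that differ only in an ending like _2 or _b are one class to them, and where a whole thing is asked for, a point or a joint stands for the part that bears it (a point fixed in the world has none). Each returns a list of dicts, best first, with "p" (0 to 1); they miss things now and then, are a little off and sometimes report something else, mostly with a low value. They report only what shows in the picture. A call takes as long as a camera call.
- env.search_frame(picture, target): "box" ([centre column, centre row, width, height] in pixels, round what is visible of it).
- env.cut_out(picture, target): "pixels" (400x640 bool, what is visible of it) and "box" ([centre column, centre row, width, height] in pixels, round what is visible of it).
- env.landmark_of(picture, target): "point" ([row, column] in pixels: a listed point, or the origin of a listed thing).
The state is a dict: "time_s": time; "joint_positions": joint angles; "joint_velocities": joint speeds; "tau": joint torques, N m; "position": TCP position; "tcp_rot": TCP orientation; "ft_force": force on the tool from outside, world axes, zero at the start; "wrist_torque": the same for the moment, N m; "grip_width": finger opening in mm; "gripper_force": force on a finger pad.
Only numpy, scipy, OpenCV 4.12 (cv2) and the standard library are available. Lean on these libraries where they do the work, as an engineer would, in place of code of your own. Each camera call takes 0.05 s, during which the arm holds its last target. There are 200 camera calls.

## Working session

There is one attempt and no reset: what is moved stays moved. The work goes in short steps, Python scripts to look and compute and a tool call to move; the robot and the scene stay as the last step left them, time stands still between calls to the robot, and variables do not carry over. Pictures are saved under pics/ and viewed, at most 10 in all, crops included, and the job is handed in when it is done.

Besides the shell and the picture viewer there is one more tool, called after "Emit:" as a command line: name --argument value ..., lists and objects as JSON in quotes. jog_arm: Moves the arm, as the interface text tells. Shifts and turns lie within -1 to 1; 1 stands for 0.025 m of shift or 60 degrees of turn. Its arguments: {"type":"object","properties":{"motion":{"type":"array","items":{"type":"array"}},"squeeze":{"type":"number"}},"required":["motion"]}

```bash
mkdir -p pics; cat > h.py <<'E'
import numpy as np,cv2
from plant import env
def ray(im,px):
    r,c=px; f=200/np.tan(np.radians(im["fovy"])/2)
    d=np.array([(c-im["cx"])/f,-(r-im["cy"])/f,-1.0])
    return np.array(im["eye"],float),np.array(im["rotation"],float)@d
def onz(im,px,z):
    e,d=ray(im,px); return e+d*(z-e[2])/d[2]
Z=dict(wheel_center=84,pin_foot=84,groove_end=84,pointer_tip=84,stand=0,parts_bin=0,bearing_ring=0,hose_fitting=0,wrench=0)
E
python3 - <<'E'
from h import *
s=env.get_state();print(s["time_s"],s["position"],s["tcp_rot"],s["grip_width"])
for n in("top","scene"):
    im=env.get_image(n);cv2.imwrite(f"pics/{n}0.png",im["image"]);print(n,{k:v for k,v in im.items() if k!="image"})
    for t in Z:
        for q in env.landmark_of(im,t)[:2]: print(t,round(q["p"],2),np.round(q["point"]),np.round(onz(im,q["point"],Z[t])))
E
```

```text
0.0 [191.20405823 620.62578632 237.87746767] [[-9.55720939e-01  2.94274288e-01 -3.59251638e-04]
 [ 2.94274478e-01  9.55719587e-01 -1.61316128e-03]
 [-1.31368060e-04 -1.64745060e-03 -9.99998634e-01]] 88.28769603346085
top {'fovy': 53.83706831849412, 'cx': 319.36603905536, 'cy': 193.86325084778719, 'eye': array([ 314.31110928,   28.03250869, 1087.59257258]), 'rotation': array([[-9.80665373e-02,  9.74800921e-01, -2.00364964e-01],
       [-9.95179661e-01, -9.59309599e-02,  2.03640157e-02],
       [ 6.29657916e-04,  2.01396166e-01,  9.79509667e-01]]), 'shot': 1}
wheel_center 0.63 [163. 323.] [602. -11.  84.]
pin_foot 0.75 [158. 301.] [622.  46.  84.]
groove_end 0.85 [148. 280.] [653. 100.  84.]
pointer_tip 0.69 [124. 339.] [706. -65.  84.]
stand 0.97 [171. 319.] [603.   1.   0.]
parts_bin 0.97 [207. 176.] [539. 410.   0.]
bearing_ring 0.77 [228. 470.] [ 399. -401.    0.]
bearing_ring 0.46 [124. 340.] [739. -74.   0.]
hose_fitting 0.49 [166. 465.] [ 578. -418.    0.]
wrench 0.73 [288. 188.] [315. 381.   0.]
scene {'fovy': 51.74821551931847, 'cx': 321.3090047786584, 'cy': 200.07872437734693, 'eye': array([1347.36373442, -347.08159917,  709.56778206]), 'rotation': array([[ 0.39656307, -0.52004089,  0.75650195],
       [ 0.91794689,  0.21516573, -0.33328249],
       [ 0.01054723,  0.82659614,  0.5626967 ]]), 'shot': 2}
wheel_center 0.79 [222. 325.] [599.  -7.  84.]
pin_foot 0.8 [224. 350.] [632.  47.  84.]
pin_foot 0.73 [168. 393.] [433. 293.  84.]
groove_end 0.71 [225. 371.] [654.  94.  84.]
pointer_tip 0.87 [256. 320.] [711. -69.  84.]
pointer_tip 0.54 [288. 158.] [ 672. -412.   84.]
stand 0.96 [251. 324.] [611. -13.   0.]
parts_bin 0.87 [200. 439.] [533. 407.   0.]
hose_fitting 0.76 [286. 158.] [ 575. -419.    0.]
hose_fitting 0.21 [220. 324.] [492.  41.   0.]
```

View pics/top0.png

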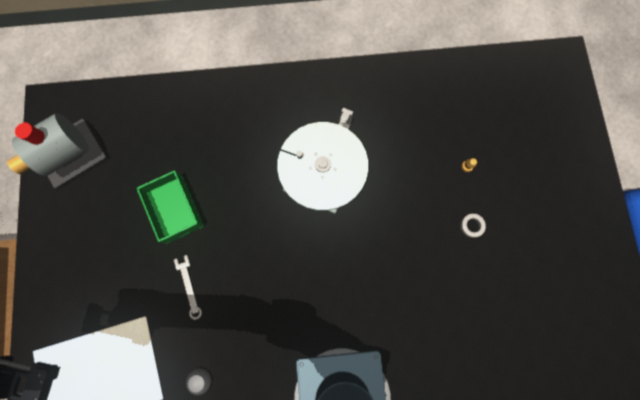

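View pics/scene0.png

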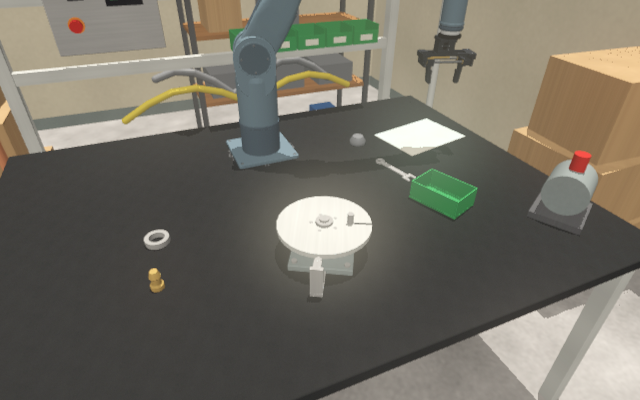

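Top and scene views agree. The wheel axis is at about (600, -9), the groove at 63° and the pointer at -28°, so the wheel reads about 1.6 rad. Tool x is close to the pin's tangent, so no turn is needed. I'll fly to behind the pin with the gripper closed.

Emit:
jog_arm --motion '[[[0, 0, 0], [-0.5, -0.35, 0], -1], [[0, 0, 0], [-0.9, -0.6, 0], -1], [[0, 0, 0], [-0.9, -0.6, 0], -1], [[0, 0, 0], [-0.9, -0.6, 0], -1], [[0, 0, 0], [-0.9, -0.6, 0], -1], [[0, 0, 0], [-0.9, -0.6, 0], -1], [[0, 0, 0], [-0.9, -0.6, 0], -1], [[0, 0, 0], [-0.9, -0.6, 0], -1], [[0, 0, 0], [-0.9, -0.6, 0], -1], [[0, 0, 0], [-0.9, -0.6, 0], -1]]'

```text
time_s: 2.0
position: [355.7, 418.4, 238.9]
tcp_rot: [[-0.955, 0.295, 0.0], [0.295, 0.955, -0.0], [-0.0, -0.0, -1.0]]
ft_force: [0.2, -1.0, -0.5]
grip_width: 10.7
gripper_force: 0.0
```

Emit:
jog_arm --motion '[[[0, 0, 0], [-0.9, -0.6, 0], -1], [[0, 0, 0], [-0.9, -0.6, 0], -1], [[0, 0, 0], [-0.9, -0.6, 0], -1], [[0, 0, 0], [-0.9, -0.6, 0], -1], [[0, 0, 0], [-0.9, -0.6, 0], -1], [[0, 0, 0], [-0.9, -0.6, 0], -1], [[0, 0, 0], [-0.9, -0.6, 0], -1], [[0, 0, 0], [-0.9, -0.6, 0], -1], [[0, 0, 0], [-0.9, -0.6, 0], -1], [[0, 0, 0], [-0.9, -0.6, 0], -1]]'

```text
time_s: 3.0
position: [525.9, 208.7, 238.9]
tcp_rot: [[-0.955, 0.295, 0.0], [0.295, 0.955, -0.0], [-0.0, -0.0, -1.0]]
ft_force: [-0.5, 0.2, 0.3]
grip_width: 0.5
gripper_force: 0.0
```

Emit:
jog_arm --motion '[[[0, 0, 0], [-0.9, -0.6, 0], -1], [[0, 0, 0], [-0.9, -0.6, 0], -1], [[0, 0, 0], [-0.9, -0.6, 0.5], -1], [[0, 0, 0], [-0.9, -0.6, 0.5], -1], [[0, 0, 0], [-0.9, -0.6, 0.5], -1], [[0, 0, 0], [-0.9, -0.6, 0.5], -1], [[0, 0, 0], [-0.9, -0.6, 0.5], -1], [[0, 0, 0], [-0.5, -0.4, 0.4], -1], [[0, 0, 0], [0, 0, 0], -1], [[0, 0, 0], [0, 0, 0], -1]]'

```text
time_s: 4.0
position: [653.4, 51.5, 166.3]
tcp_rot: [[-0.956, 0.294, -0.001], [0.294, 0.956, 0.001], [0.001, 0.0, -1.0]]
ft_force: [0.5, -0.5, -0.2]
grip_width: 0.3
gripper_force: 0.0
```

```bash
python3 - <<'E'
from h import *
s=env.get_state();R=np.array(s["tcp_rot"]);p=np.array(s["position"]);print(s["time_s"],p)
im=env.get_image("wrist");cv2.imwrite("pics/w1.png",im["image"])
H=np.array(im["hand_eye"]);w=dict(im);w["rotation"]=R@H[:3,:3];w["eye"]=p+R@H[:3,3]
for n,i in(("wrist",w),("scene",env.get_image("scene"))):
    for t in("wheel_center","pin_foot","groove_end","pointer_tip"):
        for q in env.landmark_of(im if n=="wrist" else i,t)[:1]: print(n,t,round(q["p"],2),np.round(q["point"]),np.round(onz(i,q["point"],84)))
E
```

```text
4.0 [653.3600642   51.51053718 166.27738454]
wrist wheel_center 0.87 [162. 220.] [597.  -9.  84.]
wrist pin_foot 0.85 [174. 308.] [625.  49.  84.]
wrist groove_end 0.88 [185. 382.] [649.  99.  84.]
scene wheel_center 0.65 [222. 326.] [599.  -3.  84.]
scene pin_foot 0.74 [221. 350.] [620.  54.  84.]
scene groove_end 0.96 [224. 372.] [652.  97.  84.]
scene pointer_tip 0.84 [258. 317.] [713. -76.  84.]
```

View pics/w1.png

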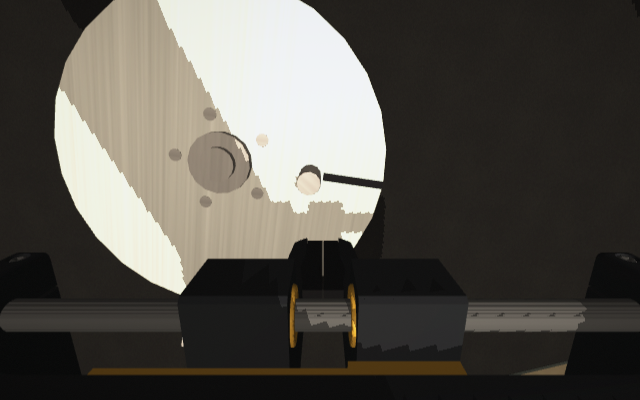

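Wrist view shows the hub at (220,162), the pin at (308,174) and the groove out to (382,185), consistent with the estimates. Now I'll line up and descend behind the pin.

Emit:
jog_arm --motion '[[[0, 0, 0], [-0.4, -0.5, 0.4], -1], [[0, 0, 0], [0, 0, 0.8], -1], [[0, 0, 0], [0, 0, 0.8], -1], [[0, 0, 0], [0, 0, 0.6], -1], [[0, 0, 0], [0, 0, 0.25], -1], [[0, 0, 0], [0, 0, 0], -1]]'

```text
time_s: 5.1
position: [659.4, 35.6, 93.8]
tcp_rot: [[-0.956, 0.295, -0.002], [0.295, 0.956, -0.0], [0.002, -0.001, -1.0]]
ft_force: [0.2, 0.1, 0.2]
grip_width: 0.2
gripper_force: 0.0
```

Emit:
jog_arm --motion '[[[0, 0, 0], [0.2, 0, 0], -1], [[0, 0, 0], [0.35, 0, 0], -1], [[0, 0, 0], [0.4, 0, 0], -1], [[0, 0, 0], [0.5, 0, 0], -1], [[0, 0, 0], [0.6, 0, 0], -1], [[0, 0, 0], [0.65, 0, 0], -1], [[0, 0, 0], [0.1, 0, 0], -1], [[0, 0, 0], [-0.2, 0, -0.6], -1], [[0, 0, 0], [0, 0, -0.8], -1], [[0, 0, 0], [0, 0, -0.8], -1]]'

```text
time_s: 6.1
position: [597.2, 55.9, 151.0]
tcp_rot: [[-0.956, 0.294, -0.0], [0.294, 0.956, 0.001], [0.0, 0.001, -1.0]]
ft_force: [-0.4, -0.3, 0.0]
grip_width: 0.5
gripper_force: 0.0
```

```bash
cat > m.py <<'E'
from h import *
C=np.array([599,-8.]);P=np.array([709,-68.])
def meas(cams=("scene",)):
    for n in cams:
        t=env.get_state()["time_s"];im=env.get_image(n);o=[]
        for k in("groove_end","pin_foot"):
            q=env.landmark_of(im,k)
            if q:
                x=onz(im,q[0]["point"],84)[:2]-C;a=np.arctan2(x[1],x[0])-np.arctan2(*(P-C)[::-1])
                o+=[k,round(q[0]["p"],2),"r",round(float(np.hypot(*x))),"a",round(float(a%(2*np.pi)),3)]
        print(round(t,2),n,*o)
E
python3 - <<'E'
from m import *
print(env.get_state()["position"]); 
for i in range(3): meas(("scene","top"))
E
```

```text
[597.19673909  55.93075684 150.98447922]
6.1 scene groove_end 0.89 r 115 a 3.39 pin_foot 0.71 r 74 a 3.47
6.25 top groove_end 0.86 r 117 a 3.707 pin_foot 0.95 r 66 a 3.834
6.4 scene groove_end 0.82 r 116 a 4.14 pin_foot 0.74 r 63 a 4.156
6.55 top groove_end 0.67 r 123 a 4.355 pin_foot 0.78 r 70 a 4.401
6.7 scene groove_end 0.72 r 120 a 4.771 pin_foot 0.83 r 68 a 4.748
6.85 top groove_end 0.85 r 110 a 5.129 pin_foot 0.92 r 76 a 5.042
```

Emit:
jog_arm --motion '[[[0, 0, 0], [0.5, -0.4, 0], -1], [[0, 0, 0], [0.7, -0.6, 0], -1], [[0, 0, 0], [0.7, -0.6, 0], -1], [[0, 0, 0], [0.7, -0.5, 0.2], -1], [[0, 0, 0], [0.5, -0.3, 0.5], -1], [[0, 0, 0], [0, 0, 0.5], -1]]'

```text
time_s: 7.6
position: [504.6, 20.1, 119.8]
tcp_rot: [[-0.955, 0.295, -0.001], [0.295, 0.955, -0.0], [0.001, -0.0, -1.0]]
ft_force: [-0.4, -0.1, 0.7]
grip_width: 0.2
gripper_force: 0.0
```

```bash
python3 - <<'E'
from m import *
print(env.get_state()["position"]); 
for i in range(2): meas(("scene","top"))
E
```

```text
[504.60338367  20.10415898 119.75708038]
7.6 scene groove_end 0.75 r 119 a 0.402 pin_foot 0.7 r 70 a 0.249
7.75 top groove_end 0.55 r 120 a 0.751 pin_foot 0.61 r 61 a 0.727
7.9 scene groove_end 0.68 r 122 a 1.066 pin_foot 0.65 r 64 a 1.027
8.05 top groove_end 0.8 r 125 a 1.358
```

```bash
python3 - <<'E'
from m import *
for i in range(6): meas(("scene","top"))
E
```

```text
8.2 scene groove_end 0.96 r 117 a 1.515 pin_foot 0.91 r 64 a 1.654
8.35 top groove_end 0.95 r 123 a 1.92
8.5 scene groove_end 0.56 r 126 a 2.306 pin_foot 0.56 r 68 a 2.131
8.65 top
8.8 scene groove_end 0.73 r 124 a 2.758 pin_foot 0.96 r 58 a 2.718
8.95 top pin_foot 0.45 r 377 a 5.113
9.1 scene groove_end 0.84 r 105 a 3.221 pin_foot 0.93 r 67 a 3.296
9.25 top
9.4 scene groove_end 0.95 r 120 a 3.776 pin_foot 0.73 r 69 a 3.755
9.55 top
9.7 scene groove_end 0.8 r 114 a 4.292 pin_foot 0.76 r 74 a 4.135
9.85 top groove_end 0.94 r 121 a 4.456 pin_foot 0.69 r 70 a 4.51
```

```bash
cat > fit.py <<'E'
import numpy as np
from scipy.optimize import least_squares
D=[l.split() for l in open("log.txt")]
T=[];A=[]
for d in D:
    for a in d[1:]: T.append(float(d[0]));A.append(float(a))
T=np.array(T);A=np.array(A)
def th(p,t,t0=6.1):
    b=.1*p[2];c=.03*p[3];t=t-t0;ts=np.log(1+b*p[1]/c)/b;t=np.minimum(t,ts)
    return p[0]+(p[1]+c/b)*(1-np.exp(-b*t))/b-c/b*t
f=least_squares(lambda p:np.r_[(th(p,T)-A)/.08,(p[2:]-1)/.2],[3.4,2.3,1,1],loss="soft_l1")
p=f.x;t=np.arange(6.1,45,.01);y=th(p,t);v=np.gradient(y,t)
print("p",p.round(3),"end",y[-1].round(2),"rms",np.sqrt(np.mean((th(p,T)-A)**2)).round(3),"last res",(A-th(p,T))[-6:].round(2))
C=np.linalg.inv(f.jac.T@f.jac)
e=[th(np.random.default_rng(i).multivariate_normal(p,C),45.) for i in range(200)];print("end spread",np.percentile(e,[2,16,84,98]).round(2))
for k in(12.82,18.85):
    if y[-1]>k: i=np.argmax(y>k);print(k,"t",t[i].round(2),"v",v[i].round(3))
E
cat > log.txt <<'E'
6.1 3.39 3.47
6.25 3.707 3.834
6.4 4.14 4.156
6.55 4.355 4.401
6.7 4.771 4.748
6.85 5.129 5.042
7.6 6.685 6.532
7.75 7.034 7.01
7.9 7.349 7.31
8.05 7.641
8.2 7.798 7.937
8.35 8.203
8.5 8.589 8.414
8.8 9.041 9.001
9.1 9.504 9.579
9.4 10.059 10.038
9.7 10.575 10.418
9.85 10.74 10.793
E
python3 fit.py
```

```text
p [3.391 2.395 0.938 0.993] end 21.67 rms 0.061 last res [ 0.02 -0.    0.04 -0.12 -0.04  0.02]
end spread [19.42 20.46 23.19 25.36]
12.82 t 11.24 v 1.357
18.85 t 17.64 v 0.602fit.py:9: RuntimeWarning: invalid value encountered in log
  b=.1*p[2];c=.03*p[3];t=t-t0;ts=np.log(1+b*p[1]/c)/b;t=np.minimum(t,ts)
```

Emit:
jog_arm --motion '[[[0, 0, 0], [0, 0, 0.4], -1], [[0, 0, 0], [0, 0, 0.4], -1], [[0, 0, 0], [0, 0, 0.1], -1], [[0, 0, 0], [0, 0, 0], -1], [[0, 0, 0], [0, 0, 0], -1], [[0, 0, 0], [0, 0, 0], -1], [[0, 0, 0], [0, 0, 0], -1], [[0, 0, 0], [0, 0, 0], -1], [[0, 0, 0], [0, 0, 0], -1], [[0, 0, 0], [0, 0, 0], -1]]'

```text
time_s: 11.0
position: [506.1, 20.7, 97.6]
tcp_rot: [[-0.956, 0.294, 0.0], [0.294, 0.956, 0.0], [-0.0, 0.0, -1.0]]
ft_force: [1.0, -0.1, 0.5]
grip_width: 0.5
gripper_force: 0.0
```

```bash
python3 - <<'E'
from m import *
print(env.get_state()["position"])
for i in range(12): meas()
E
```

```text
[506.09962693  20.73046456  97.57272754]
11.0 scene groove_end 0.96 r 119 a 6.244 pin_foot 0.81 r 66 a 6.232
11.15 scene groove_end 0.97 r 111 a 0.151 pin_foot 0.62 r 62 a 0.144
11.3 scene groove_end 0.58 r 118 a 0.351 pin_foot 0.97 r 63 a 0.421
11.45 scene groove_end 0.81 r 120 a 0.603 pin_foot 0.97 r 63 a 0.623
11.6 scene groove_end 0.98 r 114 a 0.824 pin_foot 0.73 r 62 a 0.639
11.75 scene groove_end 0.72 r 123 a 0.896 pin_foot 0.96 r 66 a 0.886
11.9 scene groove_end 0.62 r 120 a 1.102 pin_foot 0.75 r 59 a 1.261
12.05 scene groove_end 0.77 r 117 a 1.344 pin_foot 0.7 r 53 a 1.421
12.2 scene groove_end 0.57 r 114 a 1.532 pin_foot 0.71 r 68 a 1.589
12.35 scene groove_end 0.57 r 118 a 1.806 pin_foot 0.64 r 58 a 1.709
12.5 scene
12.65 scene groove_end 0.88 r 120 a 2.061 pin_foot 0.73 r 61 a 1.975
```

```bash
python3 - <<'E' >> log.txt
for l in """11.0 -.039 -.051
11.15 .151 .144
11.3 .351 .421
11.45 .603 .623
11.6 .824 .639
11.75 .896 .886
11.9 1.102 1.261
12.05 1.344 1.421
12.2 1.532 1.589
12.35 1.806 1.709
12.65 2.061 1.975""".split("\n"):
    d=l.split();print(d[0],*[round(float(x)+12.566,3) for x in d[1:]])
E
python3 fit.py
```

```text
p [3.394 2.385 0.908 0.989] end 22.04 rms 0.06 last res [-0.    0.05  0.09 -0.01 -0.01 -0.1 ]
end spread [20.83 21.53 22.58 23.37]
12.82 t 11.22 v 1.377
18.85 t 17.39 v 0.646fit.py:9: RuntimeWarning: invalid value encountered in log
  b=.1*p[2];c=.03*p[3];t=t-t0;ts=np.log(1+b*p[1]/c)/b;t=np.minimum(t,ts)
```

Emit:
jog_arm --motion '[[[0, 0, 0], [0, 0, 0], -1], [[0, 0, 0], [0, 0, 0], -1], [[0, 0, 0], [0, 0, 0], -1], [[0, 0, 0], [0, 0, 0], -1], [[0, 0, 0], [0, 0, 0], -1], [[0, 0, 0], [0, 0, 0], -1], [[0, 0, 0], [0, 0, 0], -1], [[0, 0, 0], [0, 0, 0], -1], [[0, 0, 0], [0, 0, 0], -1], [[0, 0, 0], [0, 0, 0], -1]]'

```text
time_s: 13.8
position: [506.1, 20.7, 97.5]
tcp_rot: [[-0.956, 0.294, 0.0], [0.294, 0.956, -0.0], [-0.0, 0.0, -1.0]]
ft_force: [0.3, -0.1, 0.0]
grip_width: 0.3
gripper_force: 0.0
```

```bash
python3 - <<'E'
from m import *
for i in range(6): meas()
E
```

```text
13.8 scene groove_end 0.79 r 118 a 3.389 pin_foot 0.86 r 54 a 3.56
13.95 scene groove_end 0.6 r 117 a 3.605 pin_foot 0.61 r 62 a 3.586
14.1 scene groove_end 0.86 r 112 a 3.711 pin_foot 0.81 r 67 a 3.838
14.25 scene groove_end 0.72 r 118 a 3.886 pin_foot 0.58 r 67 a 3.882
14.4 scene groove_end 0.96 r 117 a 4.063 pin_foot 0.56 r 57 a 4.093
14.55 scene groove_end 0.57 r 120 a 4.08 pin_foot 0.91 r 68 a 4.19
```

Emit:
jog_arm --motion '[[[0, 0, 0], [0, 0, 0.15], -1], [[0, 0, 0], [0, 0, 0.15], -1], [[0, 0, 0], [0, 0, 0], -1], [[0, 0, 0], [0, 0, 0], -1], [[0, 0, 0], [0, 0, 0], -1], [[0, 0, 0], [0, 0, 0], -1], [[0, 0, 0], [0, 0, 0], -1], [[0, 0, 0], [0, 0, 0], -1]]'

```text
time_s: 15.5
position: [506.1, 20.7, 90.0]
tcp_rot: [[-0.956, 0.294, 0.0], [0.294, 0.956, -0.0], [-0.0, 0.0, -1.0]]
ft_force: [0.2, -0.3, 0.2]
grip_width: 0.4
gripper_force: 0.0
```

```bash
python3 - <<'E'
from m import *
print(env.get_state()["position"])
for i in range(5): meas()
for n in("scene","top"):
  im=env.get_image(n)
  for k in("wheel_center","pointer_tip"):
    for q in env.landmark_of(im,k)[:1]: print(n,k,q["p"],q["point"],onz(im,q["point"],84))
  if n=="scene": cv2.imwrite("pics/s2.png",cv2.resize(im["image"][170:310,240:420],None,fx=4,fy=4,interpolation=cv2.INTER_CUBIC))
print(env.get_state()["time_s"])
E
```

```text
[506.06877322  20.70479466  90.03712581]
15.5 scene groove_end 0.86 r 120 a 4.949 pin_foot 0.81 r 68 a 5.093
15.65 scene groove_end 0.73 r 113 a 5.092 pin_foot 0.9 r 66 a 5.095
15.8 scene groove_end 0.74 r 130 a 5.308 pin_foot 0.97 r 69 a 5.274
15.95 scene groove_end 0.91 r 131 a 5.376 pin_foot 0.94 r 71 a 5.281
16.1 scene groove_end 0.58 r 118 a 5.391 pin_foot 0.76 r 66 a 5.355
scene wheel_center 0.98 [222.0, 324.1] [598.44526277  -8.74851591  84.        ]
scene pointer_tip 0.57 [257.3, 318.7] [713.13445593 -72.26442363  84.        ]
top pointer_tip 0.89 [126.5, 339.9] [698.6961692 -66.1077199  84.       ]
16.55
```

View pics/s2.png

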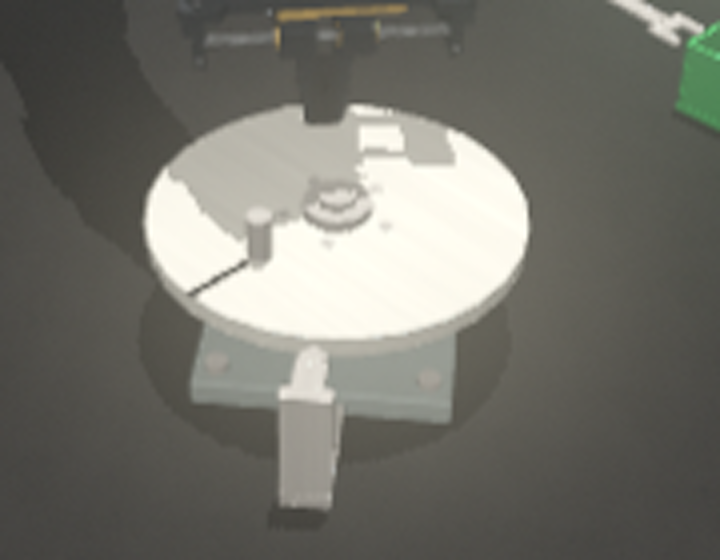

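```bash
python3 - <<'E' >> log.txt
for l in """13.8 3.389 3.56
13.95 3.605 3.586
14.1 3.711 3.838
14.25 3.886 3.882
14.4 4.063 4.093
14.55 4.08 4.19
15.5 4.949 5.093
15.65 5.092 5.095
15.8 5.308 5.274
15.95 5.376 5.281
16.1 5.391 5.355""".split("\n"):
    d=l.split();print(d[0],*[round(float(x)+12.566,3) for x in d[1:]])
E
python3 fit.py; python3 - <<'E'
from m import *
im=env.get_image("scene")
c=lambda x,y:onz(im,(170+(y+.5)/4-.5,240+(x+.5)/4-.5),84)[:2]
rim=[c(*q) for q in((145,220),(529,220),(313,335),(357,339),(300,104))]
print("rim r",[np.hypot(*(q-C)).round() for q in rim])
for n,q in(("groove",c(190,295)),("tip",c(314,348))):
    x=q-C;print(n,np.hypot(*x).round(),np.degrees(np.arctan2(x[1],x[0])))
g=c(190,295)-C;p=c(314,348)-C
print("a at 16.25 rel ref", np.arctan2(g[1],g[0])+np.arctan2(60,110), "vs tip",np.arctan2(g[1],g[0])-np.arctan2(p[1],p[0]),env.get_state()["time_s"])
E
```

```text
p [3.403 2.367 0.871 1.002] end 22.41 rms 0.066 last res [ 0.06  0.02  0.   -0.09 -0.1  -0.14]
end spread [21.66 22.06 22.78 23.18]
12.82 t 11.21 v 1.393
18.85 t 17.18 v 0.688
rim r [np.float64(121.0), np.float64(118.0), np.float64(118.0), np.float64(121.0), np.float64(122.0)]
groove 121.0 -69.85935148659654
tip 129.0 -30.06089869114938
a at 16.25 rel ref -0.7199289750689747 vs tip -0.6946140384800941 16.6fit.py:9: RuntimeWarning: invalid value encountered in log
  b=.1*p[2];c=.03*p[3];t=t-t0;ts=np.log(1+b*p[1]/c)/b;t=np.minimum(t,ts)
```

```bash
python3 - <<'E'
from m import *
print(env.get_state()["time_s"])
im=env.get_image("scene");cv2.imwrite("pics/s3.png",cv2.resize(im["image"][200:280,260:380],None,fx=6,fy=6,interpolation=cv2.INTER_CUBIC))
E
```

```text
16.6
```

View pics/s3.png

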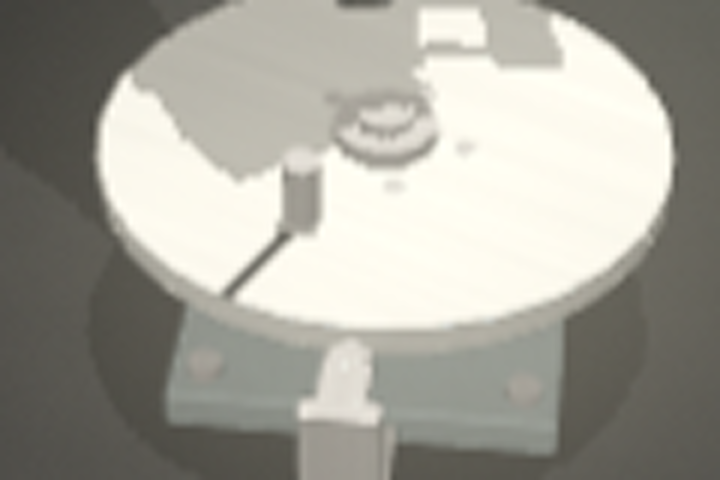

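```bash
python3 - <<'E'
from m import *
im=dict(fovy=51.74821551931847,cx=321.309,cy=200.0787,eye=[1347.36373442,-347.08159917,709.56778206],rotation=[[0.39656307,-0.52004089,0.75650195],[0.91794689,0.21516573,-0.33328249],[0.01054723,0.82659614,0.5626967]])
c=lambda x,y:onz(im,(200+(y+.5)/6-.5,260+(x+.5)/6-.5),84)[:2]-C
for q in((226,298),(350,342),(300,225)):
    x=c(*q);print(np.hypot(*x).round(),np.degrees(np.arctan2(x[1],x[0])).round(1))
print(env.get_state()["time_s"])
E
```

```text
121.0 -54.7
129.0 -30.3
69.0 -54.4
16.65
```

Emit:
jog_arm --motion '[[[0, 0, 0], [0, 0, 0], -1], [[0, 0, 0], [0, 0, 0], -1], [[0, 0, 0], [0, 0, 0], -1], [[0, 0, 0], [0, 0, 0], -1], [[0, 0, 0], [0, 0, 0.34], -1], [[0, 0, 0], [0, 0, 0.06], -1]]'

```text
time_s: 17.25
position: [507.7, 22.4, 84.1]
tcp_rot: [[-0.956, 0.295, 0.002], [0.295, 0.956, 0.003], [-0.001, 0.004, -1.0]]
ft_force: [-18.9, 3.9, 74.5]
grip_width: 0.5
gripper_force: 37.4
```

Emit:
jog_arm --motion '[[[0, 0, 0], [0, 0, -0.05], -1], [[0, 0, 0], [0, 0, 0], -1], [[0, 0, 0], [0, 0, 0], -1], [[0, 0, 0], [0, 0, 0], -1], [[0, 0, 0], [0, 0, 0], -1]]'

```text
time_s: 17.75
position: [507.4, 21.8, 84.3]
tcp_rot: [[-0.956, 0.294, 0.002], [0.294, 0.956, 0.002], [-0.002, 0.003, -1.0]]
ft_force: [-11.0, 2.5, 41.8]
grip_width: 0.5
gripper_force: 20.8
```

```bash
python3 - <<'E'
from m import *
meas();meas()
im=env.get_image("scene");cv2.imwrite("pics/s4.png",cv2.resize(im["image"][200:280,260:380],None,fx=6,fy=6,interpolation=cv2.INTER_CUBIC))
s=env.get_state();print(s["time_s"],s["ft_force"])
E
```

```text
17.75 scene groove_end 0.96 r 124 a 6.169 pin_foot 0.92 r 67 a 6.152
17.9 scene groove_end 0.79 r 129 a 6.173 pin_foot 0.58 r 62 a 6.192
18.1 [-10.87687022   2.61403749  40.61110763]
```

View pics/s4.png

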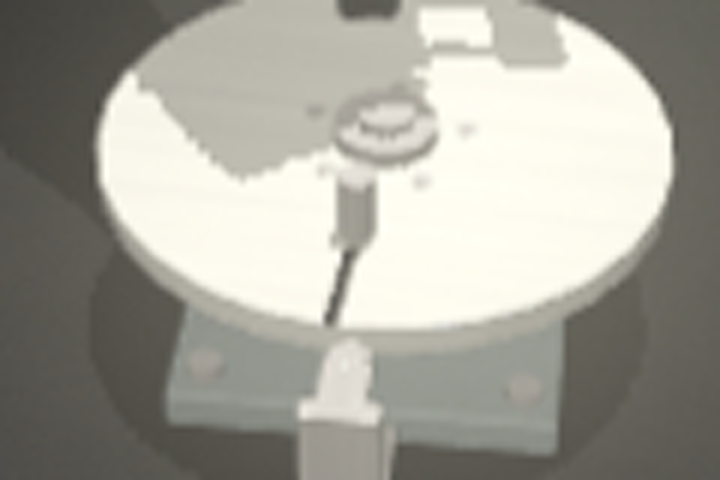

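The wheel is stopped. The groove end is at (329,323) and the tip at (350,342), about 11 mm at the rim, inside the limit. The finger's side force is purely radial, so I'll unload slowly and then lift away.

Emit:
jog_arm --motion '[[[0, 0, 0], [0, 0, -0.04], -1], [[0, 0, 0], [0, 0, -0.04], -1], [[0, 0, 0], [0, 0, -0.1], -1], [[0, 0, 0], [0, 0, -0.5], -1], [[0, 0, 0], [0, 0, -0.8], -1], [[0, 0, 0], [0, 0, -0.8], -1], [[0, 0, 0], [0, 0, -0.8], -1], [[0, 0, 0], [0, 0, -0.5], -1], [[0, 0, 0], [0, 0, 0], -1]]'

```text
time_s: 19.0
position: [507.1, 20.8, 172.3]
tcp_rot: [[-0.956, 0.294, 0.003], [0.294, 0.956, 0.0], [-0.003, 0.001, -1.0]]
ft_force: [0.0, -1.1, -0.8]
grip_width: 0.9
gripper_force: 0.0
```

```bash
python3 - <<'E'
from m import *
meas();meas();meas()
s=env.get_state();print(s["time_s"],s["position"],s["ft_force"])
E
```

```text
19.0 scene pin_foot 0.6 r 65 a 6.199
19.15 scene groove_end 0.7 r 122 a 6.226 pin_foot 0.89 r 61 a 6.232
19.3 scene groove_end 0.72 r 121 a 6.185 pin_foot 0.66 r 74 a 6.106
19.45 [505.74417048  20.67140426 170.23501993] [-0.02228372  0.22029463  0.02625423]
```

The wheel hasn't moved and the hand is clear, so I'm handing in.

```bash
python3 -c "
from plant import env;print(env.finish_job())"
```

```text
the job is handed in; nothing more can be done
None
```

I flicked the wheel anticlockwise and it coasted freely past the pointer twice. I braked it on the third pass, and it stopped with the groove about 11 mm short of the pointer at the rim, by the camera; the hand is clear and the job is handed in, though no verdict was returned.

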